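# Shift the tube roller into third and restart it

## Robot

A 6-joint arm with a two-finger parallel gripper is mounted at the origin on a cart in front of the work surface, level with it; the furniture and walls round the work are solid. World frame = base frame: x ahead of the robot, y to its left, z up, the work surface at z = 0. Lengths are in mm, angles in degrees, forces in N, time in s.
With the tool pointing down it reaches from about 350 to 850 mm from the base axis. Payload 8.1 kg.
Tool frame: the origin (TCP) lies midway between the tips of the shut fingers; the grasp point (between the pads) lies 19 mm behind it; y points along the fingers, x is the direction in which the jaws open and shut, and the axes are right-handed (so a half turn about y gives the same grasp; the last joint's range is limited). The gripper opens to 85 mm and grips with 20 to 120 N. Pads are 22 mm wide; open, the fingers measure 114 mm over their backs; the gripper's body (76 mm by 85 mm) begins 54 mm behind the grasp point. The pads swing forward as they close: fully open they stand 13 mm farther back than shut.
Start: joints at [72.055, 7.471, 85.268, -0, 87.261, -4.893], TCP at [135.478, 584.509, 231.292] pointing down, gripper open.
Joint ranges: [-169.43, 169.43], [-51.17, 129.36], [1.28, 143.12], [-76.62, 256.62], [0, 156.53], [-152.29, 152.29]. Speed limits (degrees/s): [136.94, 136.94, 159.86, 180, 180, 180].

## Interface

Orientations are given as [roll, pitch, yaw] about the fixed x, y, z axes, in that order (R = Rz(yaw) Ry(pitch) Rx(roll)).
In Python, from bench import r gives the robot as it stands.
- The arm moves only by the tool move_arm, never from a script. Its arguments are lists of equal length, an entry for each row: "linear": the shift along the tool's x, y, z normalised to -1 to 1, where 1 is 300 mm, a list of three; "twist": the turn, a rotation vector about the tool's x, y, z normalised to -1 to 1, where 1 is pi/2 rad, a list of three; "hand": the opening, from -1 (shut) to 1 (fully open). A call has 1 to 12 rows; each row is the pose to reach, as a shift and turn from the pose measured when the call began, along the tool's axes at that moment; what a row does not reach only later rows make up. A row lasts 1/12 s, in which the tool goes at most 41.7 mm and 7.16 degrees, less where a joint would pass 70% of its speed; a pose out of reach is approached as far as the arm can. A call with a number of a shift or a turn outside -1 to 1 is refused whole. A call with a gripper value outside its range is refused whole. The fingers move at their own pace and stop on an object; "force" is the grip in N (left out, the last holds). Time passes only in rows, so rows that repeat a pose let the fingers close. It gives the time, the measured TCP pose, the force and the opening at its end, in the units of the state.
- r.sense(): the state, without advancing time (a new reading comes with each control period).
- r.snapshot(name): name is "scene" or "top" or "wrist"; returns a dict with "frame" (384x512x3 uint8, red, green, blue), "range_z" (384x512 float32, mm along the optical axis (not along the pixel's ray), 0 where there is no reading), "intrinsics" (3x3 intrinsics, pixels), "R" (3x3) and "t" (3): a world point X has camera coordinates R X + t; the wrist camera has in their place "hand_eye" (4x4, takes a point from camera to tool coordinates, whose origin is the TCP and whose axes are the tool frame's). Camera axes: x right, y down, z forward; pixel columns grow to the right and rows downward; lengths in mm; the calibration is good to about 2 mm. A picture is of the moment at which its call begins: read the wrist's pose just before it.
- r.hand_in(): hands the job in, once; it reports no verdict.
The state is a dict: "time": time; "joint_pos": joint angles; "qd": joint speeds; "joint_efforts": joint torques, N m; "tool_pos": TCP position; "tcp_rot": TCP orientation; "ft_force": force on the tool from outside, world axes, zero at the start; "wrist_torque": the same for the moment, N m; "finger_gap": finger opening in mm.
Only numpy, scipy, OpenCV 4.12 (cv2) and the standard library are available. Lean on these libraries where they do the work, as an engineer would, in place of code of your own. Each camera call takes 0.05 s, during which the arm holds its last target. There are 200 camera calls.

## Task

The tube roller stands in first speed. Push its gear lever through the H-shaped gate, fully home into third (the slot end whose tab has three dots), then press the start button all the way in and let it go. Only push, do not grip the lever knob, and leave the tubes on the rollers and the other things on the bench as they lie.

Things in the scene. Friction and masses are not known exactly. Their poses are not given: they have to be found in the camera images.
- roller: Bench tube roller, fixed: white gearbox head at the right, bed of five rollers at the left. Origin on the bench under the gate's centre; x points from its front to its back, y to its left (to the rollers), z up; all mm below are in this frame. Head: x -110 to 110, y -140 to 55, flat deck 86 high. Bed: y 55 to 296, nothing on it above 105 high.
- gate (a point): Centre of the gate, a level steel plate on the deck, 100 (x) by 84 (y) mm, its top 92 mm above the bench. Its H: two slots along x at y = +17 and -17, 13 wide, joined at x = 0 by the neutral channel along y, 15 wide, corners rounded 4. The four slot ends are the four speeds. The channel's ends line up with the slots: pushed sideways to the stop, the lever is in line with a slot.
- pivot (a point): Pivot of the lever, at x = y = 0 of the roller, 20 mm above the bench (inside the head). The lever leans both ways about it; its 10 mm round stem runs in the slots, and only the slot walls stop it. It can change sides only along the neutral channel.
- knob (a point): Centre of the black lever knob: rounded block 30 x 30 mm, 40 tall, along the stem, 145 mm from the pivot. 165 mm above the bench when upright; about 156 when home in a speed, then about 38 mm to the front or back and 33 to the left or right of the gate's centre. In neutral at a side stop: x = 0, y = 35 either way. Friction keeps it where it is left; moving it takes 2 to 4 N.
- shift (a joint): Fore-and-aft angle of the lever (rad): 0 = in neutral, positive = knob leaning to the machine's back (+x), negative = to its front. Fully home is about 0.27 at the back, -0.27 at the front. It begins in first, at the front left, between -0.27 and -0.24.
- select (a joint): Sideways angle of the lever (rad): positive = knob leaning left (+y). About 0.24 in the left slots, -0.24 in the right slots. It begins at about 0.24.
- tab_1: Aluminium index tab, 25 x 26 mm, 3 thick, one raised black dot: marks first. Origin at the centre of its underside, on the deck. The four tabs lie at x = +-75, y = +-33 of the roller, just beyond the gate plate, each in line with a slot end. First is front left and second back left; third and fourth are on the right, which of them at the back differs from machine to machine.
- tab_2: Tab with two raised black dots side by side (8 mm dots): marks second; same size.
- tab_3: Tab with three raised black dots in a triangle: marks third, the speed wanted; same size. It lies by the back right or the front right slot end. With the lever home there, the knob's centre is about 36 mm from the tab's centre, seen from above.
- tab_4: Tab with four raised black dots in a square: marks fourth; same size.
- start_top (a point): Centre of the top face of the start button: grey, round, 32 mm across, in a dark collar on the deck to the right of the gate and towards the front (x = -45, y = -100); its top is 104 mm above the bench. Press straight down.
- start (a joint): How far the start button is pressed in (m): 0 = out, 0.006 = all the way in. A spring returns it; all the way in takes 5 N.
- tube_a: 50 ml screw-cap tube (112 mm long, 34 mm over the cap) lying loose in the trough between two rollers; to be left alone.
- tube_b: second such tube, in another trough; to be left alone.
- notebook: small dark notebook, 98 x 72 x 9 mm, lying on the bench to the right of the gearbox head; to be left alone.
- foil_flask: small flask wrapped in foil, 68 mm wide, 78 mm tall, standing on the bench to the right of the gearbox head; to be left alone.
- petri_dish: covered petri dish, 91 mm across, 17 mm tall, on the bench in front of the gearbox head; to be left alone.
- pen_clear: slim pen 143 mm long on the bench in front of the rollers; to be left alone.
- marker_black: marker pen 136 mm long on the bench in front of the rollers; to be left alone.

How it is judged:
By the outcome, as a careful person would: the job done as asked, in the order asked, and still so for the second after the job is handed in, with the robot touching nothing.
It also fails if it takes over 67 s, if anything falls off the work surface, if the arm or the gripper's body presses on something with over 40 N, if the wrist force passes 120 N, or if a joint passes its speed limit or range.

## Working session

There is one attempt and no reset: what is moved stays moved. The work goes in short steps, Python scripts to look and compute and a tool call to move; the robot and the scene stay as the last step left them, time stands still between calls to the robot, and variables do not carry over. Pictures are saved under pics/ and viewed, on a budget of 10 in all, crops included, one or two more only if the job needs it, and the job is handed in when it is done.

Besides the shell and the picture viewer there is one more tool, called after "Request:" as name(argument=value, ...), one argument or row to a line, values as JSON. move_arm: Moves the arm, as the interface text tells. Scaled input: -1 to 1 covers 300 mm each way for a shift and pi/2 rad each way for a turn. Its arguments: {"type":"object","properties":{"linear":{"type":"array","items":{"type":"array","items":{"type":"number","minimum":-1,"maximum":1}}},"twist":{"type":"array","items":{"type":"array","items":{"type":"number","minimum":-1,"maximum":1}}},"hand":{"type":"array","items":{"type":"number"}},"force":{"type":"number"}},"required":["linear","twist","hand"]}

```bash
mkdir -p pics
cat > h.py <<'E'
import numpy as np, cv2
from bench import r
def snap(n):
    s=r.sense(); d=r.snapshot(n)
    np.savez(f'/tmp/{n}.npz',**{k:d[k] for k in d}); 
    return s,d
def pt(d,u,v):
    z=float(d['range_z'][int(round(v)),int(round(u))]); K=d['intrinsics']
    c=np.linalg.inv(K)@np.array([u,v,1.])*z
    return d['R'].T@(c-d['t'])
def ray(d,u,v,h):
    K=d['intrinsics'];R=d['R'];o=-R.T@d['t'];w=R.T@np.linalg.inv(K)@np.array([u,v,1.])
    return o+w*(h-o[2])/w[2]
E
python3 - <<'E'
from h import *
s,d=snap('top'); s2,e=snap('scene')
print(s)
a=np.vstack([d['frame']]);cv2.imwrite('pics/top.png',cv2.resize(a[:,:,::-1],(800,600),interpolation=3))
cv2.imwrite('pics/scene.png',cv2.resize(e['frame'][:,:,::-1],(800,600),interpolation=3))
E
```

```text
{'time': 0.0, 'joint_pos': array([ 7.20553062e+01,  7.51694522e+00,  8.53317169e+01, -1.72640482e-03,
        8.72609798e+01, -4.89482043e+00]), 'qd': array([ 0.02614527,  0.00388815, -0.08094758,  0.11131975, -0.06185256,
       -0.00919625]), 'joint_efforts': array([-1.26411453e-05, -5.69392347e+01, -5.00554097e+01, -3.17105978e-04,
        1.49291125e-02,  2.02364470e-05]), 'tool_pos': array([135.31069232, 583.96016655, 230.20191969]), 'tcp_rot': array([-89.99236258,   0.10938914,  76.95021808]), 'ft_force': array([-0.11132228,  0.44855875, -0.20140733]), 'wrist_torque': array([0.01621533, 0.0153261 , 0.01610826]), 'finger_gap': 85.25247775400531}
```

View pics/top.png

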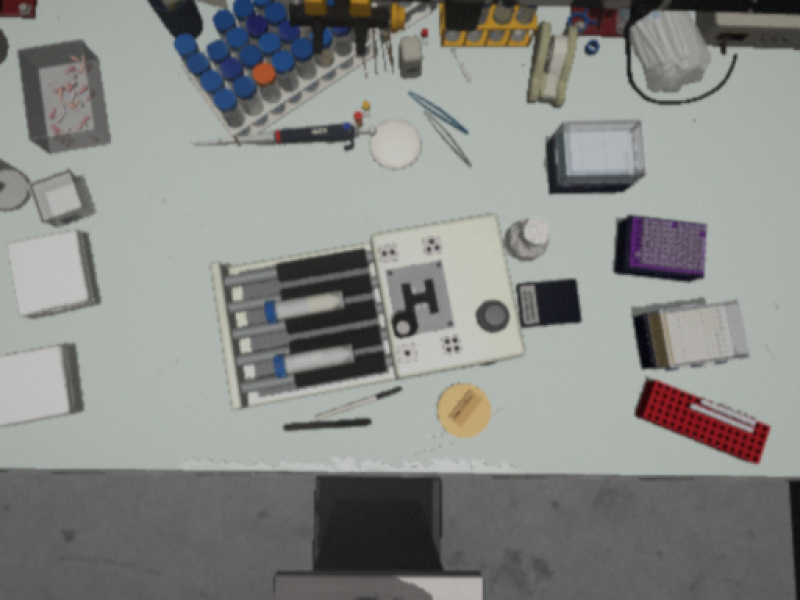

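View pics/scene.png

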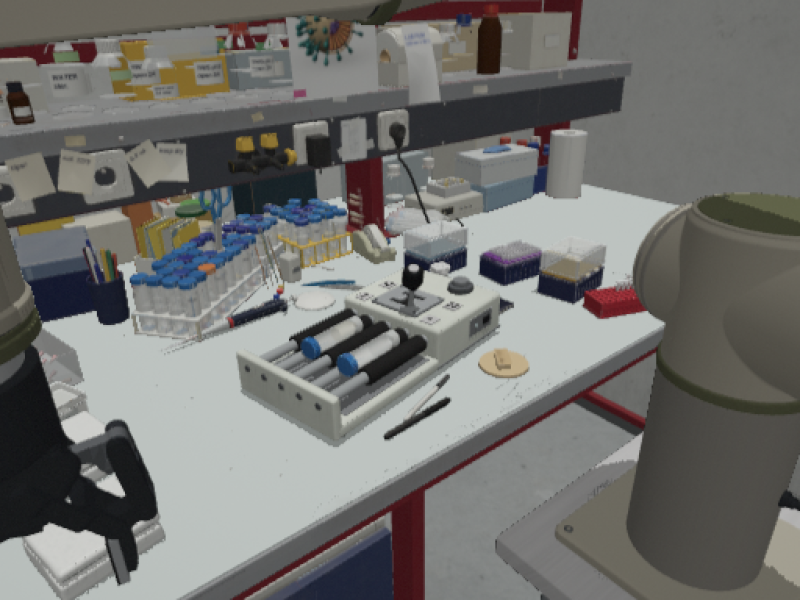

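Run:
```python
from h import *
d=dict(np.load('/tmp/top.npz'))
c=d['frame'][140:246,230:340][:,:,::-1]
cv2.imwrite('pics/crop.png',cv2.resize(c,None,fx=5.5,fy=5.5,interpolation=cv2.INTER_CUBIC))
# deck corners, knob region height, px in 512-scale = viewed*0.64
for n,(u,v) in dict(knob=(257,206),tabBL=(388*.64,252*.64),tabBR=(431*.64,245*.64),tabFL=(407*.64,353*.64),tabFR=(451*.64,345*.64),but=(492*.64,316*.64)).items():
    print(n,pt(d,u,v).round(1),ray(d,u,v,89).round(1))
```

```text
knob [521.5 -21.4 177.6] [529.5 -24.8  89. ]
tabBL [632.4  -3.4  90.3] [632.6  -3.4  89. ]
tabBR [644.1 -66.8  90.9] [644.5 -66.9  89. ]
tabFL [484.3 -33.1  91.8] [484.4 -33.3  89. ]
tabFR [496.8 -96.9  91.2] [497.  -97.1  89. ]
but [ 538.3 -153.5  108.8] [ 540.4 -157.3   89. ]
```

View pics/crop.png

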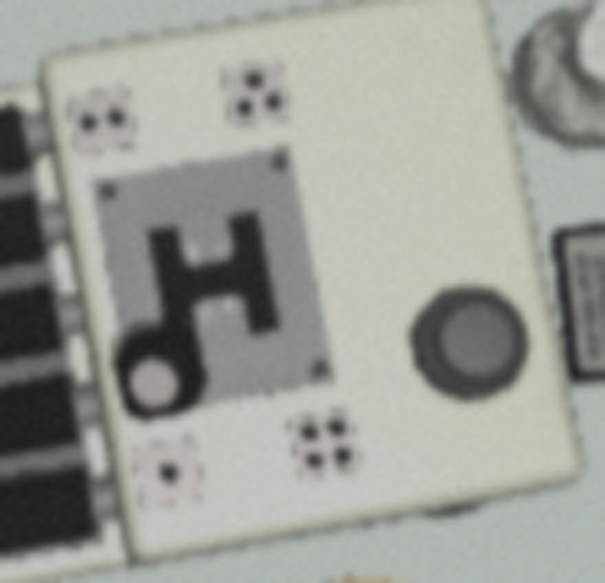

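The three-dot tab is at the back right (crop 255,95), and the four-dot tab is at the front right (326,445). The knob is at the front left (155,380) and the button is at (478,340). So third is back right.

```bash
cat >> h.py <<'E'
def rel(w):  # world -> roller
    w=np.array(w)[:2]-C; return np.array([w@X,w@Y])
def wor(x,y): return C+x*X+y*Y
def go(x,y,z,yaw=None):
    """print linear/twist (scaled) to reach roller (x,y), height z"""
    from scipy.spatial.transform import Rotation as T
    s=r.sense(); R=T.from_euler('xyz',s['tcp_rot'],degrees=True)
    g=T.from_euler('xyz',[-90,0,A],degrees=True)
    p=np.array([*wor(x,y),z]); l=R.inv().apply(p-s['tool_pos'])
    print('t',round(s['time'],2),'at',rel(s['tool_pos']).round(1),s['tool_pos'][2].round(1),'F',s['ft_force'].round(1),'gap',round(s['finger_gap'],1))
    print('lin',(l/300).round(3),'mm',l.round(1),'twist',((R.inv()*g).as_rotvec()/(np.pi/2)).round(3))
E
python3 - <<'E' | tee /tmp/o
from h import *
d=dict(np.load('/tmp/top.npz'))
P=[((102,120),(75,33),92),((255,97),(75,-33),92),((170,473),(-75,33),92),((326,445),(-75,-33),92),((478,340),(-45,-100),104),((108,190),(45,37),93),((280,160),(45,-37),93),((320,369),(-45,-37),93)]
w=[ray(d,230+u/5.5-.4,140+v/5.5-.4,h)[:2] for (u,v),_,h in P[:]]; q=np.array([p[1] for p in P],float); w=np.array(w)
n=5
a=q[:n]-q[:n].mean(0); b=w[:n]-w[:n].mean(0); A=np.arctan2((a[:,0]*b[:,1]-a[:,1]*b[:,0]).sum(),(a*b).sum())
X=np.array([np.cos(A),np.sin(A)]);Y=np.array([-X[1],X[0]])
C=w[:n].mean(0)-q[:n].mean(0)[0]*X-q[:n].mean(0)[1]*Y
print(C.round(1),np.degrees(A).round(2)); print(np.array([[(p-C)@X,(p-C)@Y] for p in w]).round(1))
open('h.py','a').write(f"C=np.array({C.tolist()});A={np.degrees(A)};X=np.array({X.tolist()});Y=np.array({Y.tolist()})\n")
E
python3 -c "
from h import *
go(-100,33,220)"
```

```text
[564.3 -50.3] 11.63
[[  75.5   32.8]
 [  73.5  -32.2]
 [ -74.3   32.8]
 [ -75.   -32.6]
 [ -44.8 -100.9]
 [  45.8   35.9]
 [  45.1  -37.1]
 [ -43.8  -36.2]]
t 0.1 at [-292.4  707.8] 230.4 F [-0.  -0.5 -0.2] gap 85.3
lin [-1.776  0.037 -1.522] mm [-532.8   11.2 -456.5] twist [ 0.001  0.726 -0.001]
```

Request:
move_arm(
  linear=[
    [-1, 0, -0.857],
    [-1, 0, -0.857],
    [-1, 0, -0.857],
    [-1, 0, -0.857],
    [-1, 0, -0.857],
    [-1, 0, -0.857],
    [-1, 0, -0.857],
    [-1, 0, -0.857],
    [-1, 0, -0.857],
    [-1, 0, -0.857],
    [-1, 0, -0.857],
  ],
  twist=[
    [0, 0.726, 0],
    [0, 0.726, 0],
    [0, 0.726, 0],
    [0, 0.726, 0],
    [0, 0.726, 0],
    [0, 0.726, 0],
    [0, 0.726, 0],
    [0, 0.726, 0],
    [0, 0.726, 0],
    [0, 0.726, 0],
    [0, 0.726, 0],
  ],
  hand=[-1, -1, -1, -1, -1, -1, -1, -1, -1, -1, -1],
)

```text
time: 1.02
tool_pos: [319.5, 230.3, 230.6]
tcp_rot: [-90.2, 0.0, 11.3]
ft_force: [0.0, 0.8, -0.1]
finger_gap: -0.0
```

```bash
python3 -c "
from h import *
go(-100,33,220)"
```

```text
t 1.02 at [-183.3  324.3] 230.6 F [ 0.   0.8 -0.1] gap -0.0
lin [ 0.284  0.038 -0.969] mm [  85.1   11.4 -290.7] twist [ 0.002 -0.004 -0.   ]
```

Request:
move_arm(
  linear=[
    [0.284, 0.038, -0.969],
    [0.284, 0.038, -0.969],
    [0.284, 0.038, -0.969],
    [0.284, 0.038, -0.969],
    [0.284, 0.038, -0.969],
    [0.284, 0.038, -0.969],
    [0.284, 0.038, -0.969],
    [0.284, 0.038, -0.969],
    [0.284, 0.038, -0.969],
    [0.284, 0.038, -0.969],
  ],
  twist=[
    [0, 0, 0],
    [0, 0, 0],
    [0, 0, 0],
    [0, 0, 0],
    [0, 0, 0],
    [0, 0, 0],
    [0, 0, 0],
    [0, 0, 0],
    [0, 0, 0],
    [0, 0, 0],
  ],
  hand=[-1, -1, -1, -1, -1, -1, -1, -1, -1, -1],
)

```text
time: 1.85
tool_pos: [459.6, -38.2, 219.3]
tcp_rot: [-90.1, 0.1, 11.2]
ft_force: [-1.1, 0.5, 0.2]
finger_gap: -0.1
```

Run:
```python
from h import *
s,d=snap('wrist'); print(d['hand_eye'].round(2).tolist(), d['intrinsics'].round(0).tolist())
cv2.imwrite('pics/w1.png',cv2.resize(d['frame'][:,:,::-1],(800,600)))
go(-100,33,147)
```

```text
[[1.0, -0.0, -0.0, -0.97], [0.0, -0.28, 0.96, -142.77], [-0.0, -0.96, -0.28, 71.8], [0.0, 0.0, 0.0, 1.0]] [[336.0, 0.0, 258.0], [0.0, 336.0, 189.0], [0.0, 0.0, 1.0]]
t 1.9 at [-100.1   33.8] 219.5 F [0.1 0.2 0.8] gap -0.1
lin [ 0.001  0.242 -0.002] mm [ 0.2 72.5 -0.6] twist [ 0.001 -0.004 -0.001]
```

View pics/w1.png

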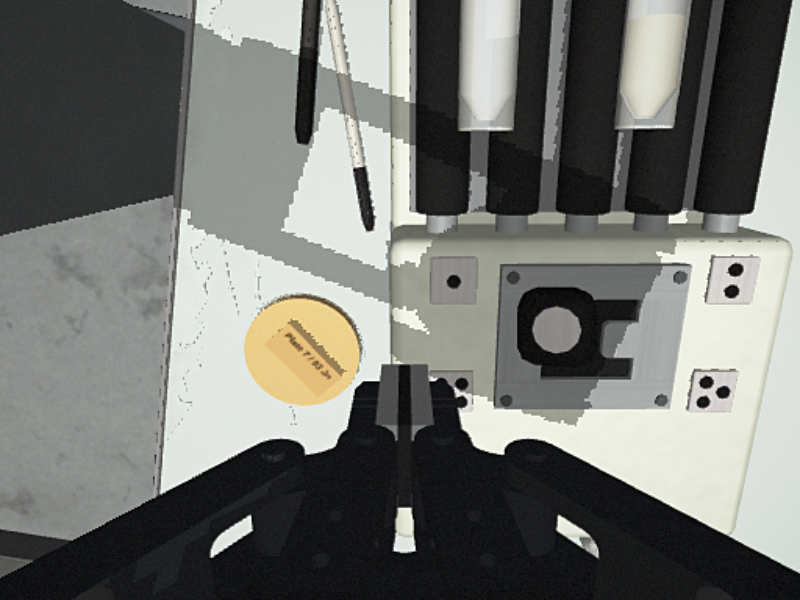

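Request:
move_arm(
  linear=[
    [0, 0.242, 0],
    [0, 0.242, 0],
    [0, 0.242, 0],
    [0.05, 0.242, 0],
    [0.1, 0.242, 0],
    [0.12, 0.242, 0],
    [0.14, 0.242, 0],
    [0.16, 0.242, 0],
    [0.18, 0.242, 0],
    [0.19, 0.242, 0],
    [0.2, 0.242, 0],
    [0.2, 0.242, 0],
  ],
  twist=[
    [0, -0.004, 0],
    [0, -0.004, 0],
    [0, -0.004, 0],
    [0, -0.004, 0],
    [0, -0.004, 0],
    [0, -0.004, 0],
    [0, -0.004, 0],
    [0, -0.004, 0],
    [0, -0.004, 0],
    [0, -0.004, 0],
    [0, -0.004, 0],
    [0, -0.004, 0],
  ],
  hand=[-1, -1, -1, -1, -1, -1, -1, -1, -1, -1, -1, -1],
)

```text
time: 2.9
tool_pos: [518.5, -25.8, 146.8]
tcp_rot: [-90.1, 0.1, 11.6]
ft_force: [-1.6, 0.5, 1.5]
finger_gap: 0.0
```

```bash
cat >> h.py <<'E'
def cap():
    """knob top disc in roller frame from wrist depth"""
    from scipy.spatial.transform import Rotation as T
    s,d=snap('wrist'); z=d['range_z']; K=d['intrinsics']; v,u=np.mgrid[:384,:512]
    c=np.stack([(u-K[0,2])/K[0,0]*z,(v-K[1,2])/K[1,1]*z,z,np.ones_like(z)],-1)
    t=(c@d['hand_eye'].T)[...,:3]
    w=t@T.from_euler('xyz',s['tcp_rot'],degrees=True).as_matrix().T+s['tool_pos']
    xy=w[...,:2]-C; rx=xy@X; ry=xy@Y
    f=d['frame'].astype(int); b=f.sum(-1)
    m=(z>0)&(w[...,2]>155)&(w[...,2]<190)&(abs(rx)<75)&(abs(ry)<75)
    tcp=rel(s['tool_pos']); m&=~((abs(rx-tcp[0])<20)&(ry<tcp[1]+13)&(ry>tcp[1]-80)&(abs(t[...,1])>-1)&(b<0))
    disc=m&(b>200)
    for n,q in(('disc',disc),('all',m)):
        if q.sum()>20: print(n,q.sum(),'med',[round(float(np.median(k[q])),1) for k in(rx,ry,w[...,2])],'ext',[np.percentile(k[q],[2,98]).round(0).tolist() for k in(rx,ry)])
    return d
E
python3 - <<'E'
from h import *
d=cap(); go(-30,33,147)
cv2.imwrite('pics/w2.png',cv2.resize(d['frame'][:,:,::-1],(800,600)))
E
```

```text
disc 1931 med [-21.8, 43.3, 179.6] ext [[-47.0, -6.0], [35.0, 45.0]]
all 6761 med [-23.5, 43.4, 176.7] ext [[-53.0, -0.0], [28.0, 49.0]]
t 2.95 at [-40.2  33.2] 146.7 F [-1.1  0.2  1.6] gap -0.0
lin [ 0.034 -0.001 -0.001] mm [10.2 -0.3 -0.2] twist [ 0.001 -0.    -0.001]
```

View pics/w2.png

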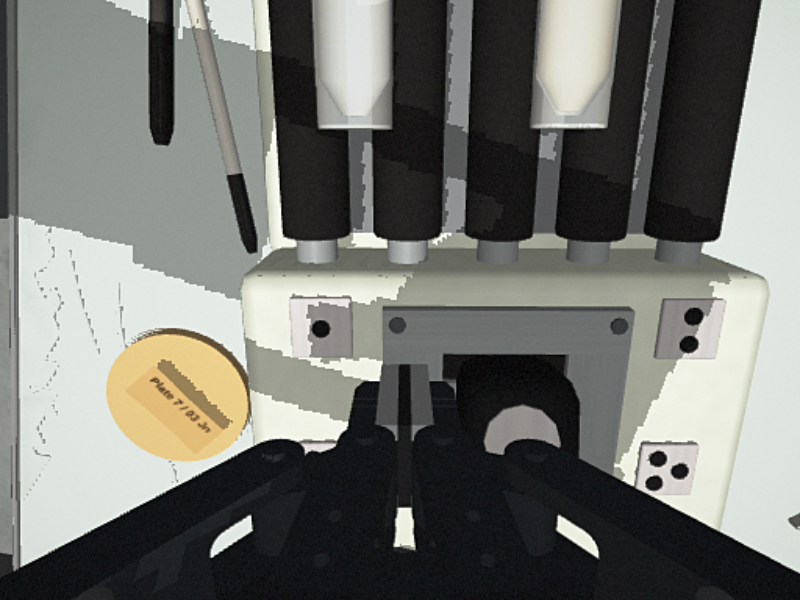

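Request:
move_arm(
  linear=[
    [0.015, 0, 0],
    [0.03, 0, 0],
    [0.044, 0, 0],
    [0.044, 0, 0],
    [0.044, 0, 0],
  ],
  twist=[
    [0, 0, 0],
    [0, 0, 0],
    [0, 0, 0],
    [0, 0, 0],
    [0, 0, 0],
  ],
  hand=[-1, -1, -1, -1, -1],
)

```text
time: 3.37
tool_pos: [531.5, -23.2, 146.7]
tcp_rot: [-90.1, 0.1, 11.6]
ft_force: [0.0, 0.1, 1.4]
finger_gap: 0.3
```

Run:
```python
from h import *
go(-60,33,147)
```

```text
t 3.37 at [-26.7  33.1] 146.7 F [0.  0.1 1.4] gap 0.3
lin [-0.111 -0.001 -0.   ] mm [-33.3  -0.3  -0.1] twist [ 0.001 -0.    -0.001]
```

Request:
move_arm(
  linear=[
    [-0.08, 0, 0],
    [-0.144, 0, 0],
    [-0.144, -0.12, 0],
    [-0.144, -0.245, 0],
    [-0.144, -0.245, 0],
    [-0.144, -0.245, 0],
    [-0.144, -0.245, 0],
  ],
  twist=[
    [0, 0, 0],
    [0, 0, 0],
    [0, 0, 0],
    [0, 0, 0],
    [0, 0, 0],
    [0, 0, 0],
    [0, 0, 0],
  ],
  hand=[-1, -1, -1, -1, -1, -1, -1],
)

```text
time: 3.95
tool_pos: [489.7, -31.8, 220.5]
tcp_rot: [-90.1, 0.0, 11.6]
ft_force: [0.0, 1.1, 0.6]
finger_gap: 0.2
```

Run:
```python
from h import *
d=cap(); go(0,92,220)
cv2.imwrite('pics/w3.png',cv2.resize(d['frame'][:,:,::-1],(800,600)))
```

```text
disc 743 med [1.0, 36.9, 181.3] ext [[-7.0, 12.0], [29.0, 45.0]]
all 2727 med [-3.4, 37.3, 179.3] ext [[-14.0, 13.0], [22.0, 49.0]]
t 4.0 at [-69.9  33.4] 219.5 F [ 0.  -0.2 -1.1] gap -0.1
lin [ 0.233 -0.002  0.195] mm [69.9 -0.7 58.6] twist [ 0.001 -0.    -0.001]
```

View pics/w3.png

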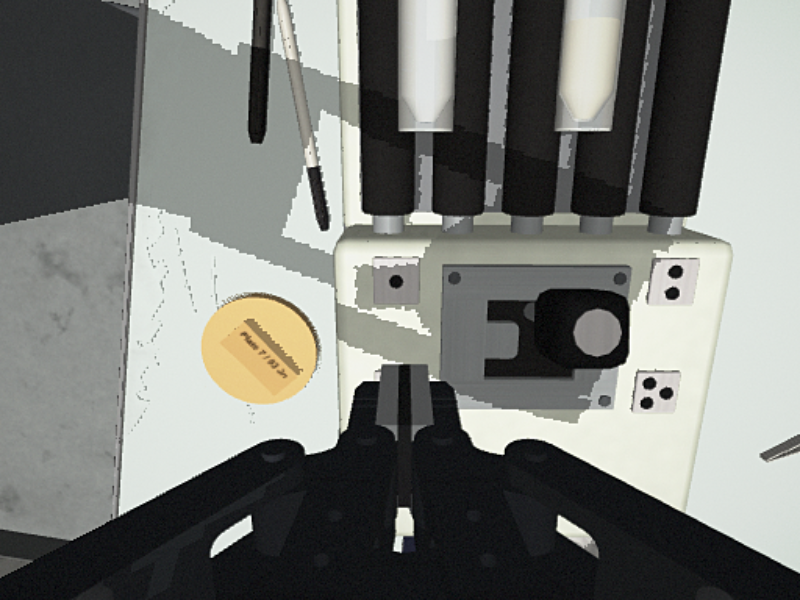

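Request:
move_arm(
  linear=[
    [0.233, 0, 0.195],
    [0.233, 0, 0.195],
    [0.233, 0, 0.195],
    [0.233, 0.06, 0.195],
    [0.233, 0.15, 0.195],
    [0.233, 0.242, 0.195],
    [0.233, 0.242, 0.195],
    [0.233, 0.242, 0.195],
  ],
  twist=[
    [0, 0, 0],
    [0, 0, 0],
    [0, 0, 0],
    [0, 0, 0],
    [0, 0, 0],
    [0, 0, 0],
    [0, 0, 0],
    [0, 0, 0],
  ],
  hand=[-1, -1, -1, -1, -1, -1, -1, -1],
)

```text
time: 4.67
tool_pos: [543.3, 39.6, 143.9]
tcp_rot: [-90.0, 0.5, 11.6]
ft_force: [-0.2, -0.8, 1.2]
finger_gap: 0.1
```

Run:
```python
from h import *
go(0,0,147)
```

```text
t 4.67 at [-2.4 92.3] 143.9 F [-0.2 -0.8  1.2] gap 0.1
lin [ 0.008 -0.01  -0.308] mm [  2.4  -3.1 -92.3] twist [ 0.     0.    -0.005]
```

Push to y ≈ 2 first.

Request:
move_arm(
  linear=[
    [0.006, -0.01, -0.05],
    [0.006, -0.01, -0.1],
    [0.006, -0.01, -0.13],
    [0.006, -0.01, -0.16],
    [0.006, -0.01, -0.19],
    [0.006, -0.01, -0.22],
    [0.006, -0.01, -0.25],
    [0.006, -0.01, -0.275],
    [0.006, -0.01, -0.3],
    [0.006, -0.01, -0.3],
    [0.006, -0.01, -0.3],
  ],
  twist=[
    [0, 0, 0],
    [0, 0, 0],
    [0, 0, 0],
    [0, 0, 0],
    [0, 0, 0],
    [0, 0, 0],
    [0, 0, 0],
    [0, 0, 0],
    [0, 0, 0],
    [0, 0, 0],
    [0, 0, 0],
  ],
  hand=[-1, -1, -1, -1, -1, -1, -1, -1, -1, -1, -1],
)

```text
time: 5.58
tool_pos: [563.1, -48.8, 146.6]
tcp_rot: [-90.0, 0.5, 11.6]
ft_force: [-0.6, 1.0, 0.1]
finger_gap: 0.4
```

Run:
```python
from h import *
d=cap(); go(0,-5,147)
cv2.imwrite('pics/w4.png',cv2.resize(d['frame'][:,:,::-1],(800,600)))
```

```text
disc 966 med [-3.1, 12.1, 173.5] ext [[-8.0, 5.0], [9.0, 13.0]]
all 3290 med [-1.5, 8.5, 176.8] ext [[-15.0, 12.0], [-22.0, 13.0]]
t 5.63 at [-0.9  2.1] 146.6 F [ 0.2  0.7 -0.2] gap -0.2
lin [ 0.003 -0.001 -0.024] mm [ 0.9 -0.4 -7.1] twist [ 0.    -0.    -0.006]
```

View pics/w4.png

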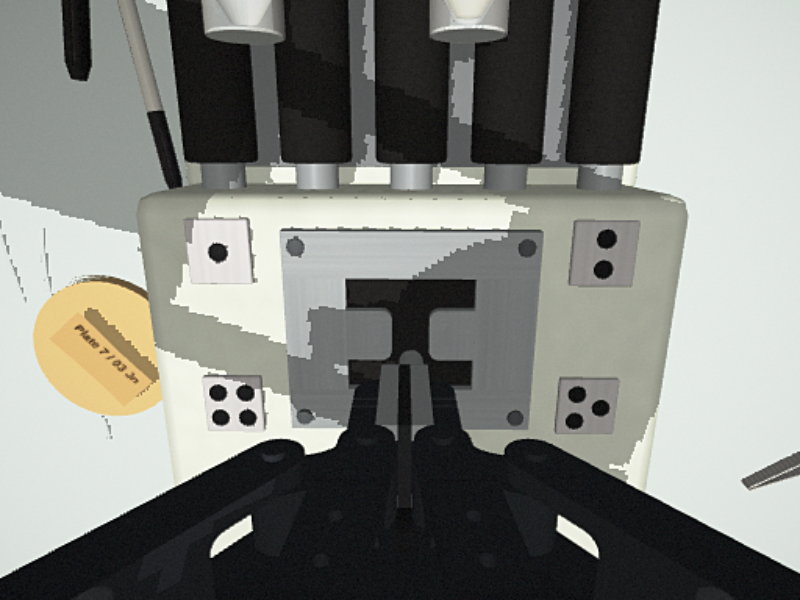

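The stem (410,355) is well over towards the right slot and still in the neutral channel. I'll push on gently to the stop.

Request:
move_arm(
  linear=[
    [0, 0, -0.008],
    [0, 0, -0.016],
    [0, 0, -0.024],
    [0, 0, -0.024],
    [0, 0, -0.024],
  ],
  twist=[
    [0, 0, 0],
    [0, 0, 0],
    [0, 0, 0],
    [0, 0, 0],
    [0, 0, 0],
  ],
  hand=[-1, -1, -1, -1, -1],
)

```text
time: 6.05
tool_pos: [564.4, -55.6, 146.5]
tcp_rot: [-90.0, 0.5, 11.6]
ft_force: [0.2, 0.7, -0.1]
finger_gap: -0.3
```

Run:
```python
from h import *
go(0,-8,147); go(0,60,147)
```

```text
t 6.05 at [-1.  -5.2] 146.5 F [ 0.2  0.7 -0.1] gap -0.3
lin [ 0.003 -0.002 -0.009] mm [ 1.  -0.5 -2.8] twist [ 0.    -0.    -0.006]
t 6.05 at [-1.  -5.2] 146.5 F [ 0.2  0.7 -0.1] gap -0.3
lin [ 0.003 -0.002  0.217] mm [ 0.9 -0.5 65.2] twist [ 0.    -0.    -0.006]
```

Request:
move_arm(
  linear=[
    [0, 0, -0.005],
    [0, 0, -0.01],
    [0, 0, -0.01],
    [0, 0, -0.01],
  ],
  twist=[
    [0, 0, 0],
    [0, 0, 0],
    [0, 0, 0],
    [0, 0, 0],
  ],
  hand=[-1, -1, -1, -1],
)

```text
time: 6.38
tool_pos: [565.0, -58.6, 146.4]
tcp_rot: [-90.0, 0.5, 11.6]
ft_force: [0.0, 1.6, -0.5]
finger_gap: -0.3
```

Request:
move_arm(
  linear=[
    [0, 0, -0.005],
    [0, 0, -0.01],
    [0, 0, -0.01],
    [0, 0, -0.01],
  ],
  twist=[
    [0, 0, 0],
    [0, 0, 0],
    [0, 0, 0],
    [0, 0, 0],
  ],
  hand=[-1, -1, -1, -1],
)

```text
time: 6.72
tool_pos: [565.3, -60.1, 146.3]
tcp_rot: [-89.9, 0.5, 11.6]
ft_force: [-3.6, 7.2, -0.2]
finger_gap: -0.1
```

Request:
move_arm(
  linear=[
    [0, 0, 0.07],
    [0, 0, 0.133],
    [0, -0.1, 0.133],
    [0, -0.25, 0.133],
    [-0.1, -0.25, 0.05],
    [-0.217, -0.25, -0.083],
    [-0.217, -0.25, -0.083],
    [-0.217, -0.25, -0.083],
    [-0.217, -0.25, -0.083],
    [-0.217, -0.25, -0.083],
  ],
  twist=[
    [0, 0, 0],
    [0, 0, 0],
    [0, 0, 0],
    [0, 0, 0],
    [0, 0, 0],
    [0, 0, 0],
    [0, 0, 0],
    [0, 0, 0],
    [0, 0, 0],
    [0, 0, 0],
  ],
  hand=[-1, -1, -1, -1, -1, -1, -1, -1, -1, -1],
)

```text
time: 7.55
tool_pos: [507.6, -97.3, 221.7]
tcp_rot: [-89.9, 0.5, 11.6]
ft_force: [0.1, 0.8, -0.5]
finger_gap: 0.2
```

Run:
```python
from h import *
d=cap(); go(-65,-35,147)
```

```text
disc 581 med [0.5, -43.5, 180.4] ext [[-8.0, 13.0], [-52.0, -36.0]]
all 3031 med [-2.8, -33.9, 177.4] ext [[-15.0, 13.0], [-54.0, -22.0]]
t 7.6 at [-64.9 -34.3] 221.6 F [ 0.   0.1 -0.5] gap 0.1
lin [ 0.002  0.249 -0.003] mm [ 0.6 74.6 -0.8] twist [-0.002  0.    -0.006]
```

Request:
move_arm(
  linear=[
    [0, 0.1, 0],
    [0, 0.2, 0],
    [0, 0.249, 0],
    [0, 0.249, 0],
    [0.05, 0.249, 0],
    [0.09, 0.249, 0],
    [0.12, 0.249, 0],
    [0.15, 0.249, 0],
    [0.18, 0.249, 0],
    [0.21, 0.249, 0],
    [0.22, 0.249, 0],
    [0.22, 0.249, 0],
  ],
  twist=[
    [0, 0, -0.006],
    [0, 0, -0.006],
    [0, 0, -0.006],
    [0, 0, -0.006],
    [0, 0, -0.006],
    [0, 0, -0.006],
    [0, 0, -0.006],
    [0, 0, -0.006],
    [0, 0, -0.006],
    [0, 0, -0.006],
    [0, 0, -0.006],
    [0, 0, -0.006],
  ],
  hand=[-1, -1, -1, -1, -1, -1, -1, -1, -1, -1, -1, -1],
)

```text
time: 8.6
tool_pos: [572.4, -83.3, 146.3]
tcp_rot: [-89.9, -0.0, 11.7]
ft_force: [0.1, -0.1, 0.1]
finger_gap: 0.2
```

Request:
move_arm(
  linear=[
    [0.01, 0, 0],
    [0.02, 0, 0],
    [0.02, 0, 0],
    [0.02, 0, 0],
  ],
  twist=[
    [0, 0, 0],
    [0, 0, 0],
    [0, 0, 0],
    [0, 0, 0],
  ],
  hand=[-1, -1, -1, -1],
)

```text
time: 8.93
tool_pos: [578.4, -82.1, 146.1]
tcp_rot: [-89.8, -0.0, 11.7]
ft_force: [-1.8, -0.1, 0.2]
finger_gap: -0.0
```

Run:
```python
from h import *
d=cap(); go(10,-35,147)
cv2.imwrite('pics/w5.png',cv2.resize(d['frame'][:,:,::-1],(800,600)))
```

```text
disc 962 med [7.9, -23.6, 172.8] ext [[0.0, 13.0], [-26.0, -23.0]]
all 6638 med [23.2, -26.4, 171.9] ext [[-6.0, 49.0], [-39.0, -22.0]]
t 8.98 at [  7.4 -34. ] 146.2 F [-1.3  0.1 -0.1] gap 0.1
lin [ 0.009 -0.003 -0.003] mm [ 2.6 -0.8 -1. ] twist [-0.002  0.001  0.001]
```

View pics/w5.png

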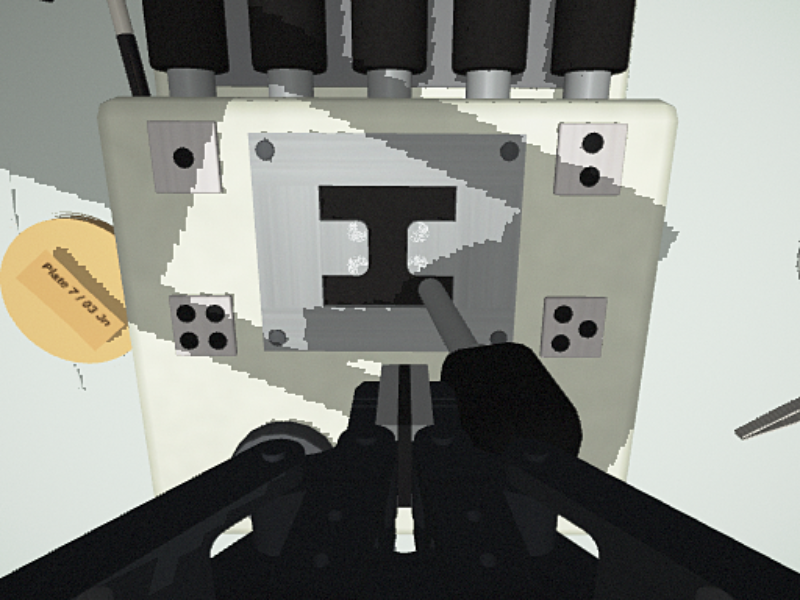

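The stem (430,290) is in the third slot, with a little gap left to the slot end (455).

Request:
move_arm(
  linear=[
    [0.01, 0, 0],
    [0.02, 0, 0],
    [0.02, 0, 0],
    [0.02, 0, 0],
  ],
  twist=[
    [0, 0, 0],
    [0, 0, 0],
    [0, 0, 0],
    [0, 0, 0],
  ],
  hand=[-1, -1, -1, -1],
)

```text
time: 9.32
tool_pos: [583.2, -81.0, 145.6]
tcp_rot: [-89.8, 0.1, 11.7]
ft_force: [-6.6, -1.2, 0.4]
finger_gap: -0.1
```

Request:
move_arm(
  linear=[
    [0.005, 0, 0],
    [0.01, 0, 0],
    [0.01, 0, 0],
    [0.01, 0, 0],
  ],
  twist=[
    [0, 0, 0],
    [0, 0, 0],
    [0, 0, 0],
    [0, 0, 0],
  ],
  hand=[-1, -1, -1, -1],
)

```text
time: 9.65
tool_pos: [584.2, -80.8, 145.3]
tcp_rot: [-89.8, 0.4, 11.7]
ft_force: [-14.5, -2.6, 6.0]
finger_gap: -0.1
```

Request:
move_arm(
  linear=[
    [-0.08, 0, 0],
    [-0.2, 0, 0],
    [-0.25, -0.1, 0],
    [-0.25, -0.25, 0],
    [-0.25, -0.25, 0],
    [-0.25, -0.25, 0],
    [-0.25, -0.25, 0],
  ],
  twist=[
    [0, 0, 0],
    [0, 0, 0],
    [0, 0, 0],
    [0, 0, 0],
    [0, 0, 0],
    [0, 0, 0],
    [0, 0, 0],
  ],
  hand=[-1, -1, -1, -1, -1, -1, -1],
)

```text
time: 10.23
tool_pos: [512.5, -96.3, 222.1]
tcp_rot: [-89.9, 0.2, 11.7]
ft_force: [0.0, -0.1, -0.7]
finger_gap: 0.1
```

Run:
```python
from h import *
d=cap(); go(-45,-100,125)
cv2.imwrite('pics/w6.png',cv2.resize(d['frame'][:,:,::-1],(800,600)))
```

```text
disc 463 med [45.4, -41.9, 174.1] ext [[37.0, 56.0], [-54.0, -30.0]]
all 2908 med [35.6, -33.9, 171.5] ext [[25.0, 55.0], [-52.0, -22.0]]
t 10.28 at [-60.7 -34.3] 220.8 F [-0.  -0.3  0.4] gap 0.5
lin [ 0.054  0.318 -0.22 ] mm [ 16.3  95.4 -66.1] twist [-0.002  0.    -0.004]
```

View pics/w6.png

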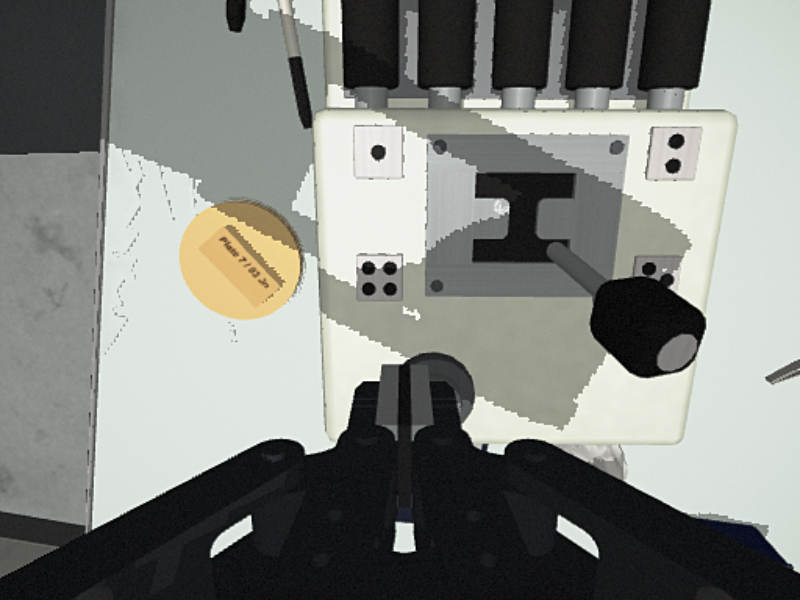

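Request:
move_arm(
  linear=[
    [0.054, 0, -0.12],
    [0.054, 0, -0.22],
    [0.054, 0.05, -0.22],
    [0.054, 0.15, -0.22],
    [0.054, 0.25, -0.22],
    [0.054, 0.32, -0.22],
    [0.054, 0.36, -0.22],
    [0.054, 0.36, -0.22],
    [0.054, 0.36, -0.22],
  ],
  twist=[
    [0, 0, 0],
    [0, 0, 0],
    [0, 0, 0],
    [0, 0, 0],
    [0, 0, 0],
    [0, 0, 0],
    [0, 0, 0],
    [0, 0, 0],
    [0, 0, 0],
  ],
  hand=[-1, -1, -1, -1, -1, -1, -1, -1, -1],
)

```text
time: 11.03
tool_pos: [539.9, -156.9, 111.8]
tcp_rot: [-89.7, 0.4, 11.7]
ft_force: [-0.0, -0.4, 0.2]
finger_gap: 0.2
```

Run:
```python
from h import *
go(-45,-100,97)
```

```text
t 11.03 at [-45.5 -99.5] 111.8 F [-0.  -0.4  0.2] gap 0.2
lin [ 0.002  0.049 -0.002] mm [ 0.6 14.8 -0.6] twist [-0.003  0.001 -0.005]
```

Request:
move_arm(
  linear=[
    [0, 0.015, 0],
    [0, 0.03, 0],
    [0, 0.04, 0],
    [0, 0.047, 0],
    [0, 0.047, 0],
    [0, 0.047, 0],
  ],
  twist=[
    [0, 0, 0],
    [0, 0, 0],
    [0, 0, 0],
    [0, 0, 0],
    [0, 0, 0],
    [0, 0, 0],
  ],
  hand=[-1, -1, -1, -1, -1, -1],
)

```text
time: 11.53
tool_pos: [541.7, -157.5, 101.8]
tcp_rot: [-89.9, 0.2, 11.7]
ft_force: [-6.8, 2.5, 21.3]
finger_gap: -0.2
```

Request:
move_arm(
  linear=[
    [0, 0.006, 0],
    [0, 0.01, 0],
    [0, 0.01, 0],
    [0, 0.01, 0],
  ],
  twist=[
    [0, 0, 0],
    [0, 0, 0],
    [0, 0, 0],
    [0, 0, 0],
  ],
  hand=[-1, -1, -1, -1],
)

```text
time: 11.87
tool_pos: [543.0, -157.9, 101.9]
tcp_rot: [-90.0, 0.0, 11.7]
ft_force: [-5.5, 2.0, 16.1]
finger_gap: 0.1
```

Run:
```python
from h import *
s,d=snap('wrist'); go(-45,-100,97)
cv2.imwrite('pics/w7.png',cv2.resize(d['frame'][160:384,150:410,::-1],None,fx=2.6,fy=2.6,interpolation=2))
```

```text
t 11.92 at [ -42.6 -101.1] 101.9 F [-5.   2.  15.7] gap -0.0
lin [-0.008  0.016  0.004] mm [-2.4  4.9  1.1] twist [-0.     0.001 -0.   ]
```

View pics/w7.png

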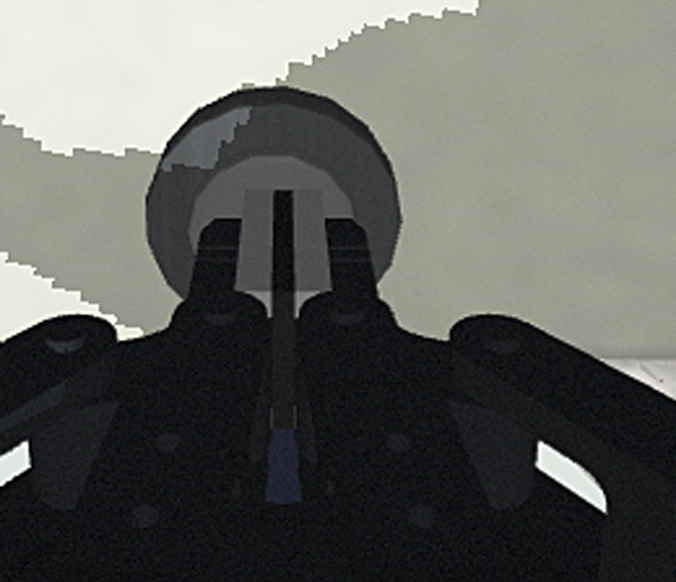

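Request:
move_arm(
  linear=[
    [0, 0, 0],
    [0, 0, 0],
  ],
  twist=[
    [0, 0, 0],
    [0, 0, 0],
  ],
  hand=[-1, -1],
)

```text
time: 12.08
tool_pos: [543.9, -158.2, 103.8]
tcp_rot: [-90.1, -0.1, 11.7]
ft_force: [-1.3, 0.1, 4.0]
finger_gap: -0.1
```

Request:
move_arm(
  linear=[
    [0, -0.007, 0],
    [0, -0.007, 0],
  ],
  twist=[
    [0, 0, 0],
    [0, 0, 0],
  ],
  hand=[-1, -1],
)

```text
time: 12.25
tool_pos: [544.4, -158.4, 107.0]
tcp_rot: [-90.1, -0.2, 11.7]
ft_force: [-0.8, -0.4, 2.1]
finger_gap: 0.4
```

Request:
move_arm(
  linear=[
    [0, -0.007, 0],
    [0, -0.007, 0],
  ],
  twist=[
    [0, 0, 0],
    [0, 0, 0],
  ],
  hand=[-1, -1],
)

```text
time: 12.42
tool_pos: [544.7, -158.5, 109.6]
tcp_rot: [-90.1, -0.2, 11.7]
ft_force: [1.0, 0.7, 0.2]
finger_gap: -0.4
```

Request:
move_arm(
  linear=[
    [0, -0.007, 0],
    [0, -0.007, 0],
  ],
  twist=[
    [0, 0, 0],
    [0, 0, 0],
  ],
  hand=[-1, -1],
)

```text
time: 12.58
tool_pos: [544.8, -158.5, 111.8]
tcp_rot: [-90.1, -0.2, 11.7]
ft_force: [0.6, -0.3, -0.4]
finger_gap: 0.4
```

Request:
move_arm(
  linear=[
    [0, -0.007, 0],
    [0, -0.007, 0],
  ],
  twist=[
    [0, 0, 0],
    [0, 0, 0],
  ],
  hand=[-1, -1],
)

```text
time: 12.75
tool_pos: [544.8, -158.5, 114.1]
tcp_rot: [-90.1, -0.2, 11.7]
ft_force: [0.9, 0.4, -0.1]
finger_gap: -0.1
```

Request:
move_arm(
  linear=[
    [0, -0.12, 0],
    [0, -0.25, 0],
    [0, -0.36, 0],
    [0, -0.36, 0.05],
    [-0.06, -0.36, 0.15],
    [-0.06, -0.36, 0.22],
    [-0.06, -0.36, 0.22],
    [-0.06, -0.36, 0.22],
    [-0.06, -0.36, 0.22],
    [-0.06, -0.36, 0.22],
  ],
  twist=[
    [0, 0, 0],
    [0, 0, 0],
    [0, 0, 0],
    [0, 0, 0],
    [0, 0, 0],
    [0, 0, 0],
    [0, 0, 0],
    [0, 0, 0],
    [0, 0, 0],
    [0, 0, 0],
  ],
  hand=[-1, -1, -1, -1, -1, -1, -1, -1, -1, -1],
)

```text
time: 13.58
tool_pos: [513.7, -98.0, 221.8]
tcp_rot: [-90.2, -0.2, 11.7]
ft_force: [1.0, 0.5, -0.0]
finger_gap: -0.0
```

Run:
```python
from h import *
d=cap(); go(-60,-34,220)
cv2.imwrite('pics/w8.png',cv2.resize(d['frame'][:,:,::-1],(800,600)))
```

```text
disc 463 med [45.0, -42.2, 174.3] ext [[30.0, 56.0], [-54.0, -33.0]]
all 2914 med [35.5, -34.0, 171.3] ext [[25.0, 55.0], [-52.0, -23.0]]
t 13.63 at [-59.3 -36.6] 221.8 F [-0.  -0.1  0.1] gap -0.1
lin [-0.002  0.006  0.009] mm [-0.7  1.8  2.6] twist [0.002 0.    0.002]
```

View pics/w8.png

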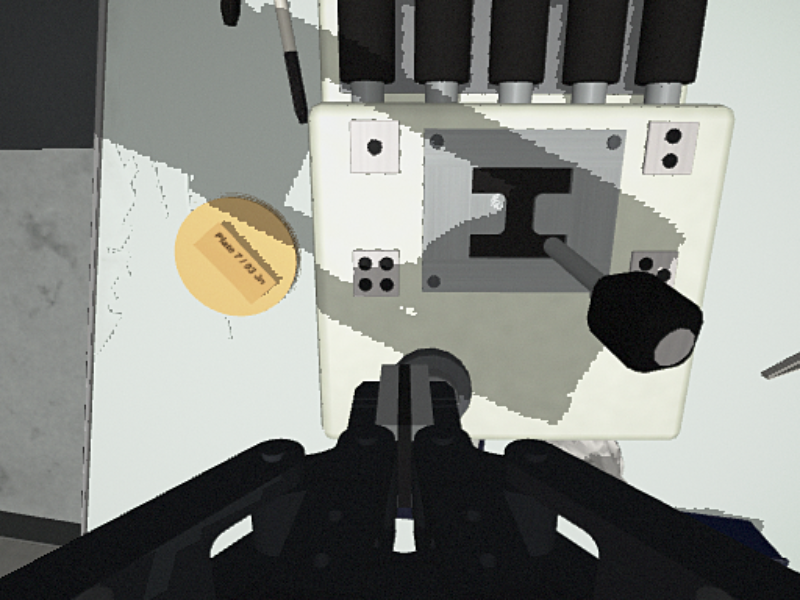

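The lever is home by the three-dot tab (knob at 645,320) and did not move during the press. The arm is clear.

```bash
python3 -c "
from bench import r
print(r.hand_in())"
```

```text
the job is handed in; nothing more can be done
None
```

The lever is home in third and the start button was pressed all the way in and let go, in that order. I handed the job in at about 13.6 s.

- **Lever:** On this machine third is back right. I pushed with shut fingers only: first to neutral, then across to the right stop (about 8 N), then back to the slot end (about 15 N). The last picture shows the knob by the three-dot tab. Its top is about 45 mm to the back and 42 mm to the right of the gate's centre, and it reads the same before and after the button press.
- **Button:** It took up to 21 N, against the 5 N needed, and stopped moving at about 102 mm. On the way up the force fell to zero at about 109 mm, so the spring had returned it.
- **Disagreements:** The button's contact height came out about 5 mm above the stated 104 mm, which the top camera also read (108.8 mm). The fingertip slid about 3 mm on the button while pressing, but stayed on it.
- **Other things:** I touched nothing else. The dish and pens looked undisturbed in the last picture. The tubes were out of its view, and I did not take a final overview picture.

I viewed 11 pictures, one over the budget of 10.

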